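# Run the grinder's burr collar down with the tommy bar until the burrs meet

### The job

The grinding head of the coffee grinder has just been cleaned, and its threaded collar must go back to zero: with the tommy bar, moved from hole to hole round the collar, screw the collar down (clockwise seen from above) until you feel the burrs meet, nip it up firmly there without wrenching it, and lay the bar back down on the black rubber mat. Turn the collar only with the bar, and leave the other things on the bench where they are.

Things in the scene. Friction and masses are not known exactly. Their poses are not given: they have to be found in the camera images.
- grinder: Grey cast grinding head of a coffee grinder on a 270 x 150 x 10 mm steel plate, fixed. Origin: under its centre, on the bench top and on the collar's axis; z up; x axis from the chute housing towards the switch box. The bar can swing only over the two free sides, +y and -y, about 55 degrees either way from each. There the casting reaches 66 mm out and stays below 77 mm high.
- chute_top (a point): Middle of the top face of the chute housing, a grey box on the head's -x side: 62 mm wide, 58 to 121 mm out from the collar's axis, top 108 mm above the bench, higher than the collar's holes.
- switch_top (a point): Middle of the top face of the switch box, a black box on the head's +x side: 62 mm wide, 60 to 112 mm out from the collar's axis, top 114 mm above the bench, higher than the collar's holes.
- collar: Bright aluminium threaded collar, 110 mm across, 34 mm high, axis vertical. Origin: on the axis at the height of the holes' centre lines, 95 mm above the bench. Eight round blind holes, 13 mm across, 28 mm deep, run level and radially into its rim, every 45 degrees; the x axis points out along one; an engraved line on the top face stands over each. Clockwise from above screws it down, 2 mm a turn.
- throat_top (a point): Top centre of the hopper throat, a tube 64 mm across on the collar, 31 mm above the holes. The thread drags with 0.4 N m (3 to 6 N sideways at the bar's middle, 119 mm out); the collar stays where it is left. The burrs meet 2.1 to 2.9 rad on from the start: where is hidden and must be felt, a hard stop. Nipped up: 0.8 to 2 N m about the axis (14 to 22 N there). Above 4 N m the burrs are damaged.
- bar_mid (a point): Tommy bar: a straight round steel bar, 180 mm long and 10 mm thick, with a square aluminium grip, 60 mm long and 18 x 18 mm, round its middle; 0.13 to 0.2 kg; both ends are alike and either fits the holes. This point: the centre of the bar. x axis: along the bar. It starts lying on the mat, its centre 12 mm above the bench.
- mat: Black rubber mat, 240 x 150 x 3 mm, fixed to the bench, to the left or to the right of the grinding head. Origin: under its centre; x axis along its 240 mm length.
- board_jig: Bystander, fixed: circuit board in a grey and aluminium jig, 220 x 150 mm, up to 53 mm high, on the side where the mat is not. Origin: under its centre.
- driver: Bystander: screwdriver, 190 mm long, lying on the bench along its x axis.
- spare_burr: Bystander: flat steel ring burr, 65 mm across, 9 mm thick. Origin: centre of its underside.
- loupe: Bystander: black standing magnifier, 61 mm across, 47 mm high. Origin: centre of its underside.
- bit_case: Bystander: grey case of screwdriver bits, 130 x 85 x 20 mm. Origin: centre of its underside.
- tube: Bystander: black tube with a cap, 125 mm long, 34 mm wide, 24 mm high. Origin: on its underside.
- meter: Bystander: black multimeter lying on its back, 170 x 85 x 47 mm. Origin: centre of its underside.
- pliers: Bystander: pliers with black grips, 190 mm long, 14 mm high, lying along its x axis.
Not all that is in view belongs to the job. There is more than one size of the part that bears bar_mid; the job needs the smaller.

How it is judged:
By the outcome, as a careful person would: the job done as asked, in the order asked, and still so for the second after the job is handed in, with the robot touching nothing.
It also fails if it takes over 72 s, if anything falls off the work surface, if the arm or the gripper's body presses on something with over 40 N, if the wrist force passes 120 N, or if a joint passes its speed limit or range.

### The arm

A 7-joint arm with a two-finger parallel gripper is mounted at the origin on the work surface. World frame = base frame: x ahead of the robot, y to its left, z up, the work surface at z = 0. Lengths are in m, angles in rad, forces in N, time in s.
With the tool pointing down it reaches from about 0.4 to 0.875 m from the base axis. Payload 19.3 kg.
Tool frame: the origin (TCP) lies midway between the tips of the shut fingers; the grasp point (between the pads) lies 19 mm behind it (bot.pinch_z is the distance from the TCP to the grasp point, in m); z points along the fingers, y is the line along which they close (so a half turn about z gives the same grasp; the last joint's range is limited). The gripper opens to 85 mm and grips with 20 to 120 N. Pads are 22 mm wide; open, the fingers measure 114 mm over their backs; the gripper's body (76 mm by 85 mm) begins 54 mm behind the grasp point. The pads swing forward as they close: fully open they stand 13 mm farther back than shut.
Start: joints at [-1.376, 0.521, -0.036, 1.599, 0.021, 1.021, -0.113], TCP at [0.164, 0.603, 0.231] pointing down, gripper open.
Joint ranges: [-2.91, 2.91], [-0.3, 2.13], [-1.5, 1.42], [0.17, 2.43], [-1.26, 4.41], [0.16, 1.93], [-2.52, 2.52]. Speed limits (rad/s): [1.89, 1.89, 2.39, 2.39, 3.01, 3.01, 3.01].

### API

Orientations are given as [roll, pitch, yaw] about the fixed x, y, z axes, in that order (R = Rz(yaw) Ry(pitch) Rx(roll)).
In Python, from workcell import observe, viewer, bot gives the robot as it stands. The module is installed in compiled form; this text tells all that it offers.
- The arm moves only by the tool play_rows, never from a script. Its argument "motion" is a list of rows, each a list of 7 numbers: the shift along the tool's x, y, z in cm, then the turn, a rotation vector about the tool's x, y, z in rad, then the opening, from -1 (shut) to 1 (fully open), so that 0 is half open. A call has exactly 5 rows; each row is the pose to reach, as a shift and turn from the pose commanded when the call began, along the tool's axes at that moment; what a row does not reach only later rows make up. A row lasts 1/10 s, in which the tool goes at most 50 mm and 8.59 degrees, less where a joint would pass 70% of its speed; a pose out of reach is approached as far as the arm can. A call with a gripper value outside its range is refused whole. The fingers move at their own pace and stop on an object; "squeeze" is the grip in N (left out, the last holds). Time passes only in rows, so rows that repeat a pose let the fingers close, or fill a call up. It gives the time, the measured TCP pose, the force, the opening and the grip force at its end, in the units of the state.
- observe(): the state, without advancing time (a new reading comes with each control period).
- viewer.grab_frame(name): name is "side" or "top" or "wrist"; returns (picture, depth): 384x512x3 uint8, red, green, blue; 384x512 float32, m along the optical axis (not along the pixel's ray), 0 where there is no reading.
- viewer.camera_info(name): a dict with "fx", "fy", "cx", "cy" (pixels), "R" (3x3) and "t" (3): a world point X has camera coordinates R X + t. Camera axes: x right, y down, z forward; pixel columns grow to the right and rows downward; lengths in m; the calibration is good to about 2 mm. A picture is of the moment at which its call begins: read the wrist's pose just before it. camera_info takes no time and is no camera call; for the wrist camera it gives the pose at the moment of the call.
- bot.job_done(): hands the job in; it is judged then, once.
The state is a dict: "clock": time; "qpos": joint angles; "qd": joint speeds; "joint_efforts": joint torques, N m; "position": TCP position; "tool_rot": TCP orientation; "force": force on the tool from outside, world axes, zero at the start; "moment": the same for the moment, N m; "grip_width": finger opening in m; "finger_force": force on a finger pad.
Only numpy, scipy, OpenCV 4.12 (cv2) and the standard library are available. Lean on these libraries where they do the work, as an engineer would, in place of code of your own. Each camera call takes 0.05 s, during which the arm holds its last target. There are 200 camera calls.

## Working session

There is one attempt and no reset: what is moved stays moved. The work goes in short steps, Python scripts to look and compute and a tool call to move; the robot and the scene stay as the last step left them, time stands still between calls to the robot, and variables do not carry over. Pictures are saved under pics/ and viewed, at most 10 in all, crops included, and the job is handed in when it is done.

Besides the shell and the picture viewer there is one more tool, called after ">>>" by a JSON object that holds its "fn" and its "kwargs". play_rows: Moves the arm, as the interface text tells. Its arguments: {"type":"object","properties":{"motion":{"type":"array"},"squeeze":{"type":"number"}},"required":["motion"]}

```bash
mkdir -p pics; cat > h.py <<'E'
import numpy as np,cv2
from workcell import observe,viewer,bot
def grab(n,f):
    i=viewer.camera_info(n); p,d=viewer.grab_frame(n)
    cv2.imwrite(f'pics/{f}.png',p[:,:,::-1]); np.savez(f'pics/{f}.npz',p=p,d=d,**{k:np.array(v) for k,v in i.items()}); return p,d,i
def load(f): 
    z=np.load(f'pics/{f}.npz'); return z['p'],z['d'],z
def onz(i,u,v,z):
    R=np.array(i['R']);t=np.array(i['t']); c=-R.T@t
    r=R.T@np.array([(u-i['cx'])/i['fx'],(v-i['cy'])/i['fy'],1]); return c+r*(z-c[2])/r[2]
def pts(i,d):
    v,u=np.mgrid[:d.shape[0],:d.shape[1]]
    P=np.stack([(u-i['cx'])/i['fx']*d,(v-i['cy'])/i['fy']*d,d],-1)-np.array(i['t']); return P@np.array(i['R'])
E
python3 - <<'E'
from h import *
s=observe(); print({k:np.round(v,3) for k,v in s.items()},bot.pinch_z)
for n in('top','side'):
    p,d,i=grab(n,n+'0'); print(n,-np.array(i['R']).T@np.array(i['t']),i['fx'],np.round(i['R'],2))
a=cv2.imread('pics/top0.png');b=cv2.imread('pics/side0.png')
cv2.imwrite('pics/top0b.png',cv2.resize(a,(800,600),interpolation=cv2.INTER_CUBIC));cv2.imwrite('pics/side0b.png',cv2.resize(b,(800,600)))
E
```

```text
{'clock': np.float64(0.0), 'qpos': array([-1.376,  0.522, -0.036,  1.6  ,  0.021,  1.021, -0.113]), 'qd': array([ 0.001, -0.001,  0.001, -0.   ,  0.002,  0.002,  0.002]), 'joint_efforts': array([ 3.0000e-03, -9.2713e+01,  1.9810e+00, -3.6993e+01,  1.8000e-02,
        9.0000e-03, -0.0000e+00]), 'position': array([0.164, 0.603, 0.231]), 'tool_rot': array([-3.141,  0.   ,  2.877]), 'force': array([0.898, 1.076, 0.62 ]), 'moment': array([-0.042,  0.016,  0.006]), 'finger_force': np.float64(0.0), 'grip_width': np.float64(0.086)} 0.0187
top [ 0.36489636 -0.02414409  1.35734507] 405.9283887937821 [[-0.02 -1.   -0.02]
 [-0.99  0.02 -0.11]
 [ 0.11  0.02 -0.99]]
side [ 0.05507298 -0.81176064  0.80209817] 364.36571594875784 [[ 0.87 -0.49  0.  ]
 [-0.29 -0.53 -0.8 ]
 [ 0.39  0.7  -0.6 ]]
```

View pics/top0b.png

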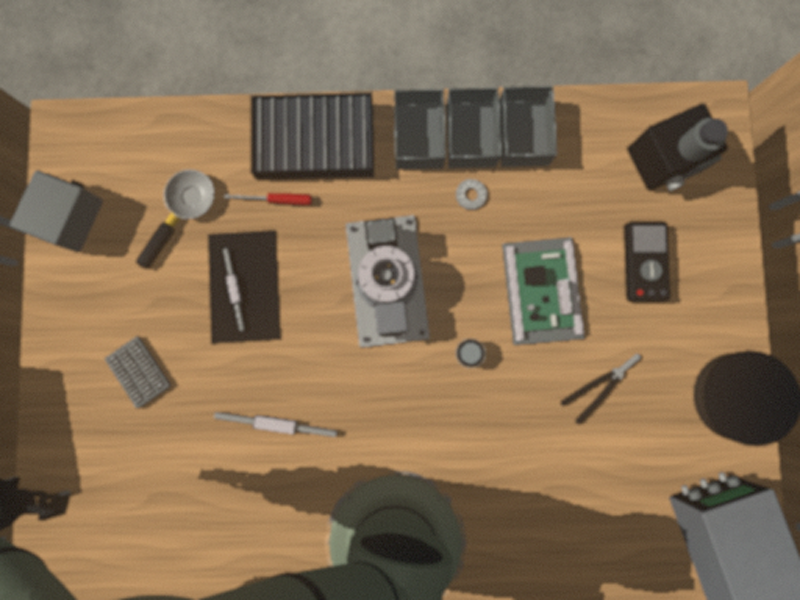

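View pics/side0b.png

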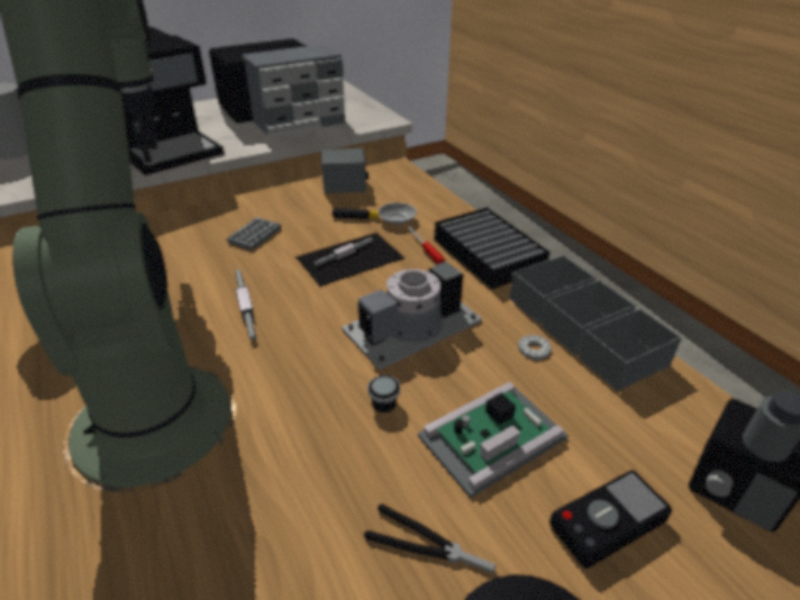

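The top view shows the bar on the mat at about (233,290), the collar at (387,275), the chute at (392,320) and the switch box at (380,232). The long bar at (277,425) is the decoy. The side view agrees. Next I'll measure these.

```bash
python3 - <<'E'
from h import *
p,d,i=load('top0'); P=pts(i,d)
u0=lambda x:int(x*.64)
roi=np.zeros(d.shape,bool); roi[u0(225):u0(350),u0(203):u0(285)]=1
g=p.astype(int)
bar=roi&(g.min(2)>85)&(g.max(2)-g.min(2)<50); 
n,l,st,c=cv2.connectedComponentsWithStats(bar.astype(np.uint8)); k=1+st[1:,4].argmax(); m=l==k; print(st[1:])
rc=cv2.minAreaRect(np.argwhere(m)[:,::-1].astype(np.float32)); print('bar px',rc)
bp=np.array([onz(i,u,v,.012) for v,u in np.argwhere(m)]); mu=bp.mean(0); w=np.linalg.svd(bp-mu)[2][0]; t=(bp-mu)@w
print('bar mid',mu+w*(t.max()+t.min())/2,'len',np.ptp(t),'yaw',np.arctan2(w[1],w[0]),'meanz',P[m][:,2].mean())
mat=roi&(g.max(2)<70); 
n,l,st,c=cv2.connectedComponentsWithStats(mat.astype(np.uint8)); k=1+st[1:,4].argmax()
mp=np.array([onz(i,u,v,.003)[:2] for v,u in np.argwhere(l==k)]).astype(np.float32); print('mat',cv2.minAreaRect(mp))
# grinder by height
def blob(lo,hi,name):
    q=(P[...,2]>lo)&(P[...,2]<hi)&(abs(P[...,1]-onz(i,u0(387),u0(275),.1)[1])<.1)&(P[...,0]>.35)&(P[...,0]<.7)
    X=P[q]; print(name,len(X),X.mean(0)if len(X) else'',cv2.minAreaRect(X[:,:2].astype(np.float32)) if len(X)>3 else'', cv2.minEnclosingCircle(X[:,:2].astype(np.float32)) if len(X) else '')
blob(.120,.14,'throat'); blob(.104,.119,'collar+boxes'); blob(.004,.02,'plate')
print(onz(i,u0(387),u0(275),.112),onz(i,u0(392),u0(320),.108),onz(i,u0(380),u0(232),.114))
E
```

```text
[[143 159  13  53 234]]
bar px ((148.81764221191406, 184.92941284179688), (53.14796829223633, 6.833310127258301), 77.47119140625)
bar mid [0.53262122 0.33693717 0.012     ] len 0.18054431853220282 yaw -2.9352046456977323 meanz 0.0219916368296737
mat ((0.5397692918777466, 0.31591367721557617), (0.23047637939453125, 0.1420058012008667), 2.461759567260742)
throat 99 [0.54839131 0.00309479 0.12649359] ((0.5806223154067993, 0.0027812905609607697), (0.13522246479988098, 0.0662674531340599), 1.0351967811584473) ((0.5804317593574524, 0.005163358990103006), 0.06824914366006851)
collar+boxes 1332 [0.53874188 0.00463355 0.11232062] ((0.5400373339653015, 0.004877064377069473), (0.10567031800746918, 0.2286514788866043), 88.73193359375) ((0.538070559501648, 0.005029009655117989), 0.11820095777511597)
plate 2018 [0.52515411 0.00310674 0.01018138] ((0.5247141122817993, 0.005195997655391693), (0.34901708364486694, 0.19939419627189636), 0.20608828961849213) ((0.5235309600830078, 0.015188653022050858), 0.19499324262142181)
[0.54016008 0.00469762 0.112     ] [ 0.45337221 -0.00265534  0.108     ] [0.6282127 0.0152903 0.114    ]
```

```bash
cat >> h.py <<'E'
from scipy.spatial.transform import Rotation as Ro
def go(x,y,z,yaw,rp=(np.pi,0)):
    s=observe(); R0=Ro.from_euler('xyz',s['tool_rot']); R1=Ro.from_euler('xyz',[rp[0],rp[1],yaw])
    dd=R0.inv().apply(np.array([x,y,z])-s['position'])*100; rv=(R0.inv()*R1).as_rotvec()
    print('t',round(float(s['clock']),2),'q',np.round(s['qpos'],2),'F',np.round(s['force'],1)); print('ROW',np.round(dd,2),np.round(rv,3))
E
python3 - <<'E'
from h import *
i=viewer.camera_info('wrist'); s=observe(); R=Ro.from_euler('xyz',s['tool_rot']).as_matrix()
C=-np.array(i['R']).T@i['t']; print('cam in tool',R.T@(C-s['position']),'axes',np.round(np.array(i['R'])@R,2),i['fx'])
go(.54,.005,.30,np.pi/2)
E
```

```text
cam in tool [ 0.08528578  0.00078851 -0.14330995] axes [[-0.    1.   -0.  ]
 [-0.94 -0.   -0.33]
 [-0.33  0.    0.94]] 308.1291300071952
t 0.1 q [-1.38  0.52 -0.04  1.6   0.02  1.02 -0.11] F [ 0.9 -0.4  0.8]
ROW [-51.99 -47.86  -6.87] [-1.000e-03  1.000e-03  1.306e+00]
```

>>> {"fn": "play_rows", "kwargs": {"motion": [[-10,-9,-1.3,0,0,0.26,1],[-20,-18,-2,0,0,0.52,1],[-30,-28,-2,0,0,0.78,1],[-41,-38,-1,0,0,1.04,1],[-51.8,-46.3,0.5,0,0,1.306,1]]}}

```text
clock: 0.6
position: [0.2982, 0.3908, 0.24]
tool_rot: [3.141, -0.0, 2.121]
force: [1.6, 0.4, 0.1]
grip_width: 0.0851
finger_force: 0.0
```

```bash
python3 -c "
from h import *
go(.54,.02,.23,np.pi/2)"
```

```text
t 0.6 q [-1.19  0.3   0.18  1.94 -0.07  0.9  -0.42] F [1.6 0.4 0.1]
ROW [-44.25   1.24   0.99] [ 0.   -0.    0.55]
```

>>> {"fn": "play_rows", "kwargs": {"motion": [[-44,1.2,1,0,0,0.55,1],[-44,1.2,1,0,0,0.55,1],[-44,1.2,1,0,0,0.55,1],[-44,1.2,1,0,0,0.55,1],[-44,1.2,1,0,0,0.55,1]]}}

```text
clock: 1.1
position: [0.4358, 0.1823, 0.2342]
tool_rot: [3.142, -0.0, 1.573]
force: [0.2, 2.4, -0.7]
grip_width: 0.0853
finger_force: 0.0
```

```bash
python3 -c "
from h import *
go(.54,.02,.23,np.pi/2)"
```

```text
t 1.1 q [-0.85  0.29  0.4   2.   -0.15  0.88 -0.36] F [ 0.2  2.4 -0.7]
ROW [-16.25  10.38   0.42] [ 0.    -0.     0.002]
```

>>> {"fn": "play_rows", "kwargs": {"motion": [[-16,10.4,0.4,0,0,0,1],[-16,10.4,0.4,0,0,0,1],[-16,10.4,0.4,0,0,0,1],[-16,10.4,0.4,0,0,0,1],[-16,10.4,0.4,0,0,0,1]]}}

```text
clock: 1.6
position: [0.5419, 0.0193, 0.23]
tool_rot: [3.141, 0.002, 1.57]
force: [-0.7, 1.0, -0.4]
grip_width: 0.0855
finger_force: 0.0
```

```bash
python3 -c "
from h import *
go(.54,.02,.23,np.pi/2)
p,d,i=grab('wrist','w0')
cv2.imwrite('pics/w0b.png',cv2.resize(p[:,:,::-1],(800,600),interpolation=cv2.INTER_CUBIC))"
```

```text
t 1.6 q [-0.47  0.42  0.44  1.84 -0.22  0.93  0.07] F [-0.7  1.  -0.4]
ROW [ 0.07 -0.19 -0.  ] [ 0.001  0.002 -0.   ]
```

View pics/w0b.png

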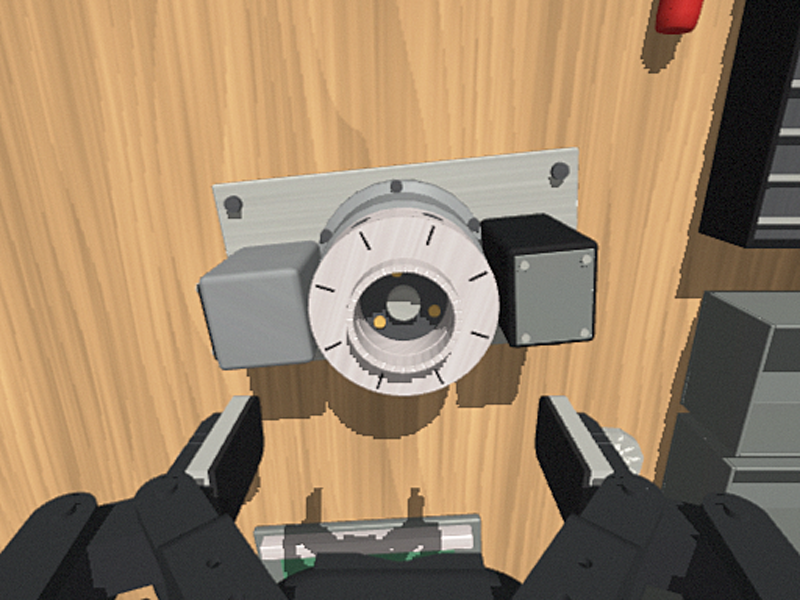

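Wrist view: the collar is centred near (404,303) of 800 px. The engraved lines are at about (364,240), (431,235), (478,276), (480,336), (440,377), (380,380), (332,346) and (325,288). I'll fit these on the collar's top plane.

```bash
python3 - <<'E'
from h import *
from scipy.optimize import least_squares
p,d,i=load('w0'); P=pts(i,d); g=p.astype(int)
seeds=np.array([(364,240),(431,235),(478,276),(480,336),(440,377),(380,380),(332,346),(325,288)])*.64
q=(abs(P[...,2]-.112)<.006)&(abs(P[...,0]-.54)<.065)&(abs(P[...,1]-.005)<.075)
print('z top',np.median(P[q][:,2]))
# rim: bright collar-top pixels boundary on plane
top=np.zeros(d.shape,np.uint8); top[(P[...,2]>.107)&(P[...,2]<.118)&(g.min(2)>150)]=1
n,l,st,c=cv2.connectedComponentsWithStats(top);k=1+st[1:,4].argmax()
cn=max(cv2.findContours((l==k).astype(np.uint8),0,1)[0],key=len)[:,0]
W=np.array([onz(i,u,v,.112)[:2] for u,v in cn])
f=least_squares(lambda x:np.hypot(W[:,0]-x[0],W[:,1]-x[1])-x[2],[.54,.005,.055],loss='soft_l1',f_scale=.001).x; print('rim',f)
L=[]
gray=g.mean(2)
for u,v in seeds:
    y0,x0=int(v)-8,int(u)-8; w=gray[y0:y0+17,x0:x0+17]; wt=np.clip(np.median(w)-40-w,0,None)
    yy,xx=np.mgrid[:17,:17]; wt=wt*((yy-8)**2+(xx-8)**2<81)
    if wt.sum()==0: continue
    L.append(onz(i,x0+(wt*xx).sum()/wt.sum(),y0+(wt*yy).sum()/wt.sum(),.112)[:2])
L=np.array(L); c=f[:2]
for cc in (c,cv2.fitEllipse(L.astype(np.float32))[0]):
    a=np.degrees(np.arctan2(*(L-cc).T[::-1])); print('ctr',cc,'r',np.round(np.hypot(*(L-cc).T),4)); print('ang',np.round(a,1),'mod45',np.round(a%45,1))
for name,lo,hi,x in(('chute',.103,.11,.455),('switch',.111,.117,.628)):
    X=P[(P[...,2]>lo)&(P[...,2]<hi)&(abs(P[...,0]-x)<.025)&(abs(P[...,1])<.06)]
    print(name,X.mean(0),cv2.minAreaRect(X[:,:2].astype(np.float32)))
pl=P[(abs(P[...,2]-.01)<.004)&(abs(P[...,0]-.54)<.16)&(P[...,1]>.04)&(P[...,1]<.12)]
print(cv2.minAreaRect(pl[:,:2].astype(np.float32)))
E
```

```text
z top 0.11238968101287544
rim [0.54399349 0.00745342 0.05465793]
ctr [0.54399349 0.00745342] r [0.0463 0.0465 0.0468 0.0485 0.0465 0.0448 0.0495 0.0472]
ang [ 117.7   72.1   26.5  -19.2  -63.8 -107.7 -152.1  162.9] mod45 [27.7 27.1 26.5 25.8 26.2 27.3 27.9 27.9]
ctr (0.5438016653060913, 0.007374982349574566) r [0.0463 0.0466 0.047  0.0486 0.0465 0.0446 0.0493 0.047 ]
ang [ 117.4   71.9   26.5  -19.   -63.5 -107.5 -152.   162.7] mod45 [27.4 26.9 26.5 26.  26.5 27.5 28.  27.7]
chute [0.45519919 0.00156424 0.10831966] ((0.4549883008003235, -0.0004589594900608063), (0.049981988966464996, 0.06510745733976364), 0.059395164251327515)
switch [0.62809754 0.01811971 0.11424477] ((0.6288804411888123, 0.015991924330592155), (0.05007164180278778, 0.06086663901805878), 4.03403902053833)
((0.5396919846534729, 0.06724885106086731), (0.2725673317909241, 0.05416030436754227), 0.1747327297925949)
```

>>> {"fn": "play_rows", "kwargs": {"motion": [[5,0,0,0,0,-0.15,1],[10,0,0,0,0,-0.3,1],[15,0,1.5,0,0,-0.45,1],[20,0,3,0,0,-0.6,1],[25,0,4,0,0,-0.74,1]]}}

```text
clock: 2.15
position: [0.5373, 0.2721, 0.1905]
tool_rot: [-3.141, -0.001, 2.324]
force: [1.5, 0.7, 1.8]
grip_width: 0.085
finger_force: 0.0
```

```bash
python3 -c "
from h import *
go(.535,.338,.16,3.348)"
```

```text
t 2.15 q [-0.7   0.54  0.2   1.71 -0.13  0.9   0.3 ] F [1.5 0.7 1.8]
ROW [4.96 4.34 3.06] [-0.000e+00 -1.000e-03 -1.024e+00]
```

>>> {"fn": "play_rows", "kwargs": {"motion": [[1,0.9,0.6,0,0,-0.15,1],[2,1.8,1.2,0,0,-0.3,1],[3,2.6,1.8,0,0,-0.45,1],[4,3.5,2.4,0,0,-0.6,1],[5,4.3,3,0,0,-0.75,1]]}}

```text
clock: 2.65
position: [0.5353, 0.3368, 0.161]
tool_rot: [3.142, -0.001, 3.074]
force: [0.9, -0.5, -0.7]
grip_width: 0.0855
finger_force: 0.0
```

>>> {"fn": "play_rows", "kwargs": {"motion": [[0,0,0,0,0,-0.14,1],[0,0,0,0,0,-0.28,1],[0,0,0,0,0,-0.28,1],[0,0,0,0,0,-0.28,1],[0,0,0,0,0,-0.28,1]]}}

```text
clock: 3.15
position: [0.536, 0.3355, 0.1613]
tool_rot: [-3.142, -0.0, -2.939]
force: [0.1, -0.3, 0.3]
grip_width: 0.0852
finger_force: 0.0
```

```bash
python3 - <<'E'
from h import *
s=observe();print(s['position'],s['tool_rot'])
p,d,i=grab('wrist','w1'); g=p.astype(int)
cv2.imwrite('pics/w1b.png',p[:,:,::-1])
B=np.array([onz(i,u,v,.018) for v in range(0,384,2) for u in range(0,512,2)]).reshape(192,256,3)
near=np.zeros(d.shape,np.uint8); near[(np.repeat(np.repeat(np.hypot(B[...,0]-.535,B[...,1]-.338),2,0),2,1)<.1)]=1
m=((g.min(2)>75)&(g.max(2)-g.min(2)<45)&(d>.2)&(near>0)).astype(np.uint8)
m[(pts(i,d)[...,2]>.04)]=0
n,l,st,c=cv2.connectedComponentsWithStats(m);k=1+st[1:,4].argmax();print(st[k])
bp=np.array([onz(i,u,v,.015)for v,u in np.argwhere(l==k)]);r=cv2.minAreaRect(bp[:,:2].astype(np.float32));print(r)
mu=bp.mean(0);w=np.linalg.svd(bp-mu,full_matrices=False)[2][0];t=(bp-mu)@w;print('mid',mu+w*(t.max()+t.min())/2,np.ptp(t),'yaw',np.arctan(w[1]/w[0]))
m2=(l==k)&(g.min(2)>160);
for th in(140,180):
  q=(l==k)&(g.min(2)>th); print(th,q.sum(),np.mean([onz(i,u,v,.021) for v,u in np.argwhere(q)],0) if q.sum() else '')
go(.535,.338,.005,3.348)
E
```

```text
[0.53604804 0.33552264 0.16134188] [-3.14153445e+00 -1.00521019e-04 -2.93944874e+00]
[ 245  143   21  113 1654]
((0.562441349029541, 0.34152349829673767), (0.12043950706720352, 0.018914513289928436), 11.172786712646484)
mid [0.56238482 0.34214256 0.015     ] 0.12032457781713853 yaw 0.2089875020938497
140 1547 [0.54747229 0.33937924 0.021     ]
180 1356 [0.54427138 0.33892685 0.021     ]
t 3.2 q [-0.6   0.61 -0.08  1.64  0.06  0.89  1.07] F [ 0.1 -0.4  0.5]
ROW [ 0.06  0.27 15.64] [-0.    -0.    -0.004]
```

View pics/w1b.png

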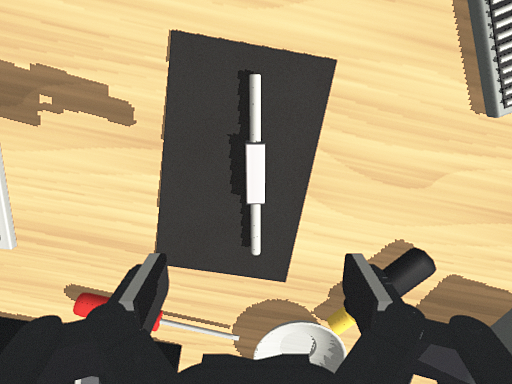

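The picture shows the bar upright at column 255, its grip spanning rows 143–204 and its ends at rows 73 and 256.

```bash
python3 - <<'E'
from h import *
_,_,i=load('w1')
a,b=onz(i,255.5,73,.012),onz(i,256.5,256,.012); print(a,b,np.linalg.norm(a-b),(a+b)/2)
a,b=onz(i,255.3,143,.021),onz(i,256,204,.021); m=(a+b)/2; print(np.linalg.norm(a-b),m)
go(m[0],m[1],.005,3.348)
E
```

```text
[0.44281497 0.31799596 0.012     ] [0.62400138 0.35611672 0.012     ] 0.18515319500929947 [0.53340818 0.33705634 0.012     ]
0.06047540946681143 [0.53186502 0.33633153 0.021     ]
t 3.2 q [-0.6   0.61 -0.08  1.64  0.06  0.89  1.07] F [ 0.1 -0.4  0.5]
ROW [ 0.4   0.17 15.64] [-0.    -0.    -0.004]
```

>>> {"fn": "play_rows", "kwargs": {"motion": [[0.35,0.15,4,0,0,0,1],[0.35,0.15,8,0,0,0,0.6],[0.35,0.15,11,0,0,0,0.2],[0.35,0.15,13.5,0,0,0,0.2],[0.35,0.15,15.4,0,0,0,0.2]]}}

```text
clock: 3.7
position: [0.532, 0.3358, 0.0056]
tool_rot: [-3.141, -0.001, -2.938]
force: [0.1, -0.8, -0.4]
grip_width: 0.0512
finger_force: 0.0
```

>>> {"fn": "play_rows", "kwargs": {"motion": [[0,0,0.1,0,0,0,0],[0,0,0.2,0,0,0,-1],[0,0,0.2,0,0,0,-1],[0,0,0.2,0,0,0,-1],[0,0,0.2,0,0,0,-1]], "squeeze": 90}}

```text
clock: 4.2
position: [0.5332, 0.3364, 0.0066]
tool_rot: [3.141, 0.002, -2.937]
force: [-1.4, -0.6, 7.2]
grip_width: 0.0157
finger_force: 89.1
```

```bash
python3 -c "
from h import *
go(.533,.337,.1,3.348)"
```

```text
t 4.2 q [-0.61  0.82 -0.07  1.71  0.08  0.61  1.05] F [-1.4 -0.6  7.2]
ROW [-0.01  0.07 -9.34] [ 0.001  0.002 -0.002]
```

>>> {"fn": "play_rows", "kwargs": {"motion": [[0,0,-3,0,0,0,-1],[0,0,-7,0,0,0,-1],[0,0,-11,0,0,0.14,-1],[0,0,-13,0,0,0.28,-1],[0,0,-13,0,0,0.43,-1]]}}

```text
clock: 4.7
position: [0.5341, 0.337, 0.1395]
tool_rot: [3.137, 0.004, 2.91]
force: [-0.6, 0.4, -2.2]
grip_width: 0.0159
finger_force: 88.3
```

```bash
cat >> h.py <<'E'
C=np.array([.543,.007])
def at(r,deg,z): a=np.radians(deg); go(C[0]+r*np.cos(a),C[1]+r*np.sin(a),z,a)
E
python3 -c "
from h import *
at(.16,117.1,.13)"
```

```text
t 4.7 q [-0.69  0.63  0.04  1.67 -0.04  0.83  0.71] F [-0.6  0.4 -2.2]
ROW [  1.94 -19.72   0.85] [0.006 0.001 0.867]
```

>>> {"fn": "play_rows", "kwargs": {"motion": [[0.4,-4,0,0,0,0.14,-1],[0.8,-8,0,0,0,0.28,-1],[1.2,-12,0,0,0,0.42,-1],[1.6,-16,0.5,0,0,0.56,-1],[1.9,-19.7,0.9,0,0,0.7,-1]]}}

```text
clock: 5.2
position: [0.4695, 0.1467, 0.1269]
tool_rot: [3.14, 0.0, 2.21]
force: [1.8, 0.6, -1.7]
grip_width: 0.0157
finger_force: 88.5
```

>>> {"fn": "play_rows", "kwargs": {"motion": [[0,0,0,0,0,0.14,-1],[0,0,0,0,0,0.16,-1],[0,0,0,0,0,0.16,-1],[0,0,0,0,0,0.16,-1],[0,0,0,0,0,0.16,-1]]}}

```text
clock: 5.7
position: [0.4703, 0.1488, 0.1263]
tool_rot: [3.141, -0.0, 2.06]
force: [0.1, 0.0, -2.4]
grip_width: 0.0155
finger_force: 88.6
```

```bash
python3 -c "
from h import *
at(.16,117.1,.089)
p,d,i=grab('wrist','w2')
cv2.imwrite('pics/w2b.png',cv2.resize(p[:,:,::-1],(800,600),interpolation=cv2.INTER_CUBIC))"
```

```text
t 5.7 q [-0.63  0.49  0.27  2.05 -0.21  0.63  0.27] F [ 0.1  0.  -2.4]
ROW [0.06 0.01 3.73] [ 0.    -0.     0.016]
```

View pics/w2b.png

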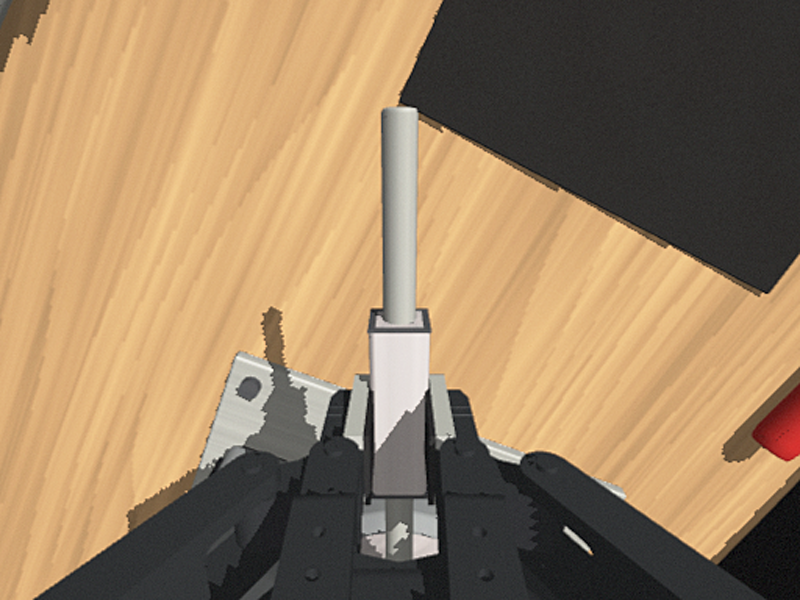

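The bar is held straight along tool x, with its outer end at (400,107). The collar is hidden behind the gripper. I'll get the held bar's height and position from depth.

```bash
python3 - <<'E'
from h import *
p,d,i=load('w2'); s=observe(); R=Ro.from_euler('xyz',s['tool_rot']).as_matrix()
T=(pts(i,d)-s['position'])@R
for v in (72,90,110,130,150,190,203,215,250,290):
    u=int(256*1); print(v,np.round(T[v,252:260].mean(0)*1000,1))
e=[(onz(i,256,67.5,s['position'][2]+h)-s['position'])@R*1000 for h in(.004,.008,.012)]; print('end',np.round(e,1))
E
```

```text
72 [ 90.7   0.2 -11.1]
90 [ 83.9   0.2 -11.2]
110 [ 76.    0.2 -10.7]
130 [ 67.7   0.2 -11. ]
150 [ 59.2   0.2 -11.2]
190 [ 40.8   0.2 -11. ]
203 [ 34.4   0.2 -10.9]
215 [ 30.2   0.2 -14.9]
250 [ 12.3   0.2 -15.1]
290 [-10.    0.2 -15.1]
end [[ 92.8   0.4  -4. ]
 [ 92.6   0.4  -8. ]
 [ 92.4   0.4 -12. ]]
```

>>> {"fn": "play_rows", "kwargs": {"motion": [[0,0,2,0,0,0.016,-1],[0,0,3.7,0,0,0.016,-1],[-0.6,0,3.73,0,0,0.016,-1],[-1.2,0,3.73,0,0,0.016,-1],[-1.2,0,3.73,0,0,0.016,-1]]}}

```text
clock: 6.25
position: [0.4767, 0.1366, 0.0898]
tool_rot: [3.141, 0.001, 2.04]
force: [-0.5, -0.7, -1.0]
grip_width: 0.0155
finger_force: 88.6
```

>>> {"fn": "play_rows", "kwargs": {"motion": [[-0.2,0,0,0,0,0,-1],[-0.4,0,0,0,0,0,-1],[-0.6,0,0,0,0,0,-1],[-0.7,0,0,0,0,0,-1],[-0.7,0,0,0,0,0,-1]]}}

```text
clock: 6.75
position: [0.479, 0.1313, 0.0891]
tool_rot: [3.142, 0.0, 2.041]
force: [0.2, 0.3, -2.1]
grip_width: 0.0155
finger_force: 88.6
```

```bash
python3 -c "
from h import *
at(.1175,117.1,.089)"
```

```text
t 6.75 q [-0.56  0.56  0.24  2.06 -0.24  0.55  0.31] F [ 0.2  0.3 -2.1]
ROW [-2.23  0.04  0.01] [ 0.     0.    -0.003]
```

>>> {"fn": "play_rows", "kwargs": {"motion": [[-0.2,0,0,0,0,0,-1],[-0.4,0,0,0,0,0,-1],[-0.6,0,0,0,0,0,-1],[-0.8,0,0,0,0,0,-1],[-0.8,0,0,0,0,0,-1]]}}

```text
clock: 7.25
position: [0.4828, 0.1239, 0.089]
tool_rot: [3.142, 0.0, 2.04]
force: [0.7, -0.1, -2.0]
grip_width: 0.0158
finger_force: 88.6
```

```bash
python3 -c "
from h import *
at(.1175,117.1,.089)"
```

```text
t 7.25 q [-0.55  0.56  0.24  2.05 -0.24  0.56  0.33] F [ 0.7 -0.1 -2. ]
ROW [-1.4   0.04  0.  ] [ 0.     0.    -0.003]
```

>>> {"fn": "play_rows", "kwargs": {"motion": [[-0.3,0,0,0,0,0,-1],[-0.6,0,0,0,0,0,-1],[-0.9,0,0,0,0,0,-1],[-1.2,0,0,0,0,0,-1],[-1.3,0,0,0,0,0,-1]]}}

```text
clock: 7.75
position: [0.4887, 0.1122, 0.089]
tool_rot: [3.142, 0.0, 2.04]
force: [0.3, 0.7, -1.2]
grip_width: 0.0159
finger_force: 88.6
```

>>> {"fn": "play_rows", "kwargs": {"motion": [[-0.01,0.41,0,0,0,0.035,-1],[-0.03,0.83,0,0,0,0.07,-1],[-0.07,1.24,0,0,0,0.105,-1],[-0.12,1.65,0,0,0,0.14,-1],[-0.18,2.06,0,0,0,0.175,-1]]}}

```text
clock: 8.25
position: [0.5067, 0.1204, 0.0886]
tool_rot: [-3.139, -0.0, 1.862]
force: [-8.1, -2.2, 0.6]
grip_width: 0.0153
finger_force: 89.1
```

```bash
cat >> h.py <<'E'
def rep():
    s=observe(); x=s['position'][:2]-C; yaw=s['tool_rot'][2]; u=np.array([np.cos(yaw),np.sin(yaw)]); n=np.array([u[1],-u[0]]); F=s['force']
    rel=x; M=s['moment']
    print('t',round(float(s['clock']),2),'phi',round(np.degrees(np.arctan2(x[1],x[0])),2),'yaw',round(np.degrees(yaw),2),'r',round(float(np.hypot(*x))*1000,1),'z',round(float(s['position'][2])*1000,1),'Frad',round(float(F[:2]@u),1),'Ftan(+resists)',round(float(-F[:2]@n),1),'Fz',round(float(F[2]),1),'Mz',round(float(M[2]),2),'q',np.round(s['qpos'],2),'w',round(float(s['grip_width'])*1000,1))
E
python3 -c "
from h import *
rep()"
```

```text
t 8.25 phi 107.77 yaw 106.69 r 119.1 z 88.6 Frad 0.3 Ftan(+resists) 8.4 Fz 0.6 Mz -0.49 q [-0.56  0.59  0.29  2.   -0.29  0.59  0.21] w 15.3
```

>>> {"fn": "play_rows", "kwargs": {"motion": [[-0.03,0.83,0,0,0,0.07,-1],[-0.11,1.65,0,0,0,0.14,-1],[-0.26,2.46,0,0,0,0.209,-1],[-0.46,3.27,0,0,0,0.279,-1],[-0.71,4.05,0,0,0,0.349,-1]]}}

```text
clock: 8.75
position: [0.5476, 0.1264, 0.0886]
tool_rot: [-3.139, -0.0, 1.513]
force: [-7.8, 3.9, 0.3]
grip_width: 0.0158
finger_force: 89.0
```

```bash
python3 -c "
from h import *
rep()"
```

```text
t 8.75 phi 87.8 yaw 86.67 r 119.5 z 88.6 Frad 3.5 Ftan(+resists) 8.1 Fz 0.3 Mz -0.5 q [-0.6   0.66  0.38  1.89 -0.38  0.67 -0.04] w 15.8
```

>>> {"fn": "play_rows", "kwargs": {"motion": [[-0.03,0.83,0,0,0,0.07,-1],[-0.11,1.65,0,0,0,0.14,-1],[-0.26,2.46,0,0,0,0.209,-1],[-0.46,3.27,0,0,0,0.279,-1],[-0.71,4.05,0,0,0,0.349,-1]]}}

```text
clock: 9.25
position: [0.5881, 0.118, 0.0886]
tool_rot: [-3.139, -0.001, 1.164]
force: [-5.9, 7.2, -0.7]
grip_width: 0.0155
finger_force: 89.0
```

>>> {"fn": "play_rows", "kwargs": {"motion": [[-0.03,0.83,0,0,0,0.07,-1],[-0.11,1.65,0,0,0,0.14,-1],[-0.22,2.26,0,0,0,0.192,-1],[-0.38,2.97,0,0,0,0.253,-1],[-0.38,2.97,0,0,0,0.253,-1]]}}

```text
clock: 9.75
position: [0.6145, 0.1023, 0.0886]
tool_rot: [-3.14, -0.0, 0.911]
force: [-2.5, 7.0, -3.3]
grip_width: 0.0154
finger_force: 88.7
```

```bash
python3 -c "
from h import *
rep(); go(*C,.089,0)"
```

```text
t 9.75 phi 53.14 yaw 52.22 r 119.2 z 88.6 Frad 3.9 Ftan(+resists) 6.3 Fz -3.3 Mz -0.34 q [-0.61  0.77  0.55  1.73 -0.54  0.79 -0.46] w 15.4
t 9.75 q [-0.61  0.77  0.55  1.73 -0.54  0.79 -0.46] F [-2.5  7.  -3.3]
ROW [-11.92   0.19  -0.05] [-0.002  0.     0.911]
```

>>> {"fn": "play_rows", "kwargs": {"motion": [[0,-0.25,0,0,0,0,-1],[1,-0.25,0,0,0,0,-1],[2,-0.25,0,0,0,0,-1],[3,-0.25,0,0,0,0,-1],[4,-0.25,0,0,0,0,-1]]}}

```text
clock: 10.25
position: [0.6374, 0.1352, 0.0889]
tool_rot: [3.142, -0.0, 0.915]
force: [0.2, -0.3, -2.4]
grip_width: 0.0159
finger_force: 88.7
```

>>> {"fn": "play_rows", "kwargs": {"motion": [[0,0,0,0,0,0,-1],[-0.15,-2.2,0,0,0,-0.14,-1],[-0.62,-4.4,0,0,0,-0.279,-1],[-1.37,-6.5,0,0,0,-0.419,-1],[-2.4,-8.4,0,0,0,-0.559,-1]]}}

```text
clock: 10.75
position: [0.5546, 0.1668, 0.089]
tool_rot: [3.142, 0.0, 1.48]
force: [1.2, -0.8, -2.2]
grip_width: 0.0152
finger_force: 88.8
```

>>> {"fn": "play_rows", "kwargs": {"motion": [[-0.15,-2.2,0,0,0,-0.14,-1],[-0.62,-4.4,0,0,0,-0.279,-1],[-1.37,-6.5,0,0,0,-0.419,-1],[-2.4,-8.4,0,0,0,-0.559,-1],[-3.7,-10.2,0,0,0,-0.698,-1]]}}

```text
clock: 11.25
position: [0.4496, 0.1392, 0.0892]
tool_rot: [3.141, 0.0, 2.178]
force: [0.1, -0.2, -2.0]
grip_width: 0.0157
finger_force: 88.8
```

```bash
python3 - <<'E'
from h import *
rep(); at(.159,145.8,.089)
p,d,i=grab('top','t1'); 
u,v=(387*.64,275*.64)
c=p[int(v)-60:int(v)+60,int(u)-80:int(u)+80,::-1]; cv2.imwrite('pics/t1b.png',cv2.resize(c,(800,600),interpolation=cv2.INTER_CUBIC))
E
```

```text
t 11.25 phi 125.23 yaw 124.79 r 161.9 z 89.2 Frad -0.2 Ftan(+resists) 0.1 Fz -2.0 Mz 0.01 q [-0.59  0.52  0.21  2.12 -0.21  0.52  0.39] w 15.7
t 11.25 q [-0.59  0.52  0.21  2.12 -0.21  0.52  0.39] F [ 0.1 -0.2 -2. ]
ROW [-1.34 -5.58  0.02] [ 0.     0.    -0.367]
```

View pics/t1b.png

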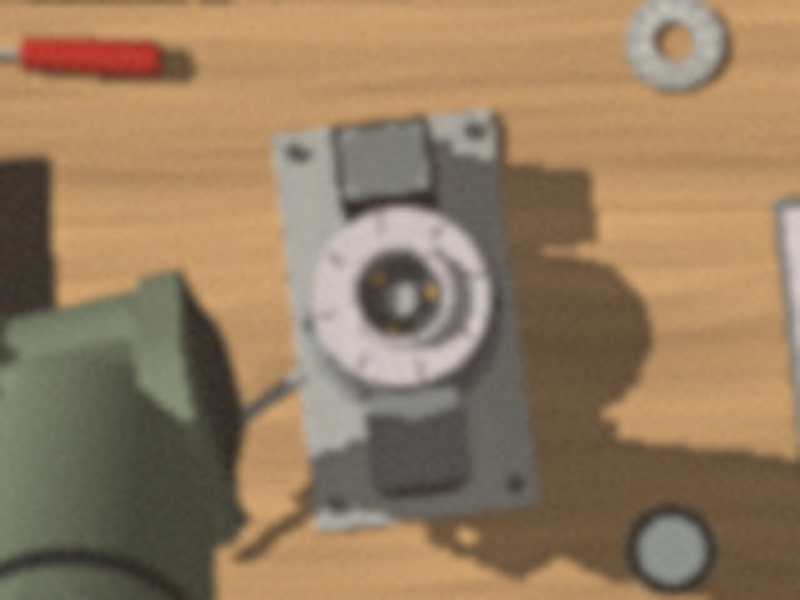

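The top crop shows the engraved lines at about (336,260), (380,225), (437,231), (327,316), (363,361) and (420,370). I'll compute their angles.

```bash
python3 - <<'E'
from h import *
p,d,i=load('t1'); im=cv2.imread('pics/t1b.png',0).astype(float)
ox,oy=int(387*.64)-80,int(275*.64)-60
L=[]
for u,v in [(336,260),(380,225),(437,231),(327,316),(363,361),(420,370)]:
    w=im[v-14:v+15,u-14:u+15]; yy,xx=np.mgrid[-14:15,-14:15]; wt=np.clip(np.percentile(w,60)-12-w,0,None)*(yy**2+xx**2<150)
    if wt.sum()>0: u,v=u+(wt*xx).sum()/wt.sum(),v+(wt*yy).sum()/wt.sum()
    L.append(onz(i,ox+(u+.5)/5-.5,oy+(v+.5)/5-.5,.112)[:2])
L=np.array(L)
from scipy.optimize import least_squares
k=np.array([1,0,-1,2,3,4])
a0=np.degrees(np.arctan2(*(L-L.mean(0)).T[::-1])); print(np.round(a0,1))
f=least_squares(lambda x:(np.c_[x[0]+.0465*np.cos(x[2]+k*np.pi/4),x[1]+.0465*np.sin(x[2]+k*np.pi/4)]-L).ravel(),[.54,.005,np.radians(10)],loss='soft_l1',f_scale=.001)
print(f.x[:2],np.degrees(f.x[2])%45,np.round(f.fun*1000,1))
E
```

```text
[  48.2   -2.7  -44.7  111.4  166.4 -152.8]
[0.54395803 0.00618772] 14.048826193216394 [-0.2  0.6 -4.9 -0.7 -2.2  1.6  0.1 -3.   2.7 -1.1  6.4  1.8]
```

```bash
python3 - <<'E'
from h import *
from scipy.optimize import least_squares
p,d,i=load('t1'); ox,oy=int(387*.64)-80,int(275*.64)-60
L=np.array([onz(i,ox+(u+.5)/5-.5,oy+(v+.5)/5-.5,.112)[:2] for u,v in [(336,260),(380,225),(437,231),(327,316),(363,361),(420,370)]])
k=np.array([1,0,-1,2,3,4])
f=least_squares(lambda x:(np.c_[x[0]+x[3]*np.cos(x[2]+k*np.pi/4),x[1]+x[3]*np.sin(x[2]+k*np.pi/4)]-L).ravel(),[.54,.005,.2,.0465])
print(f.x[:2],f.x[3],np.degrees(f.x[2])%45,np.round(f.fun*1000,1))
E
```

```text
[0.54364246 0.00575347] 0.04671608350294621 14.067732728438873 [ 0.2  0.7  0.1 -0.3 -0.5 -0.3 -0.2 -0.3 -0.4  0.2  0.8 -0.1]
```

```bash
sed -i 's/^C=.*/C=np.array([.5437,.0065])/' h.py; python3 -c "
from h import *
at(.159,147.8,.089)"
```

```text
t 11.3 q [-0.58  0.52  0.21  2.13 -0.21  0.51  0.39] F [-0.8 -3.7 -1.7]
ROW [-1.56 -5.7   0.02] [-0.003 -0.001 -0.394]
```

>>> {"fn": "play_rows", "kwargs": {"motion": [[-0.1,-1.5,0,0,0,-0.1,-1],[-0.5,-3,0,0,0,-0.2,-1],[-1,-4.4,0,0,0,-0.3,-1],[-1.56,-5.7,0,0,0,-0.394,-1],[-1.56,-5.7,0,0,0,-0.394,-1]]}}

```text
clock: 11.8
position: [0.4116, 0.0927, 0.0892]
tool_rot: [-3.141, -0.0, 2.565]
force: [0.1, 0.4, -2.0]
grip_width: 0.0158
finger_force: 88.8
```

```bash
python3 - <<'E'
from h import *
rep(); at(.141,147.8,.089)
p,d,i=grab('top','t2'); 
u,v=(387*.64,275*.64)
c=p[int(v)-20:int(v)+40,int(u)-50:int(u)+30,::-1]; cv2.imwrite('pics/t2b.png',cv2.resize(c,(800,600),interpolation=cv2.INTER_CUBIC))
E
```

```text
t 11.8 phi 146.87 yaw 146.98 r 157.7 z 89.2 Frad 0.1 Ftan(+resists) -0.4 Fz -2.0 Mz -0.01 q [-0.44  0.46  0.09  2.24 -0.1   0.45  0.73] w 15.8
t 11.8 q [-0.44  0.46  0.09  2.24 -0.1   0.45  0.73] F [ 0.1  0.4 -2. ]
ROW [-1.67 -0.23  0.02] [-0.001 -0.    -0.014]
```

View pics/t2b.png

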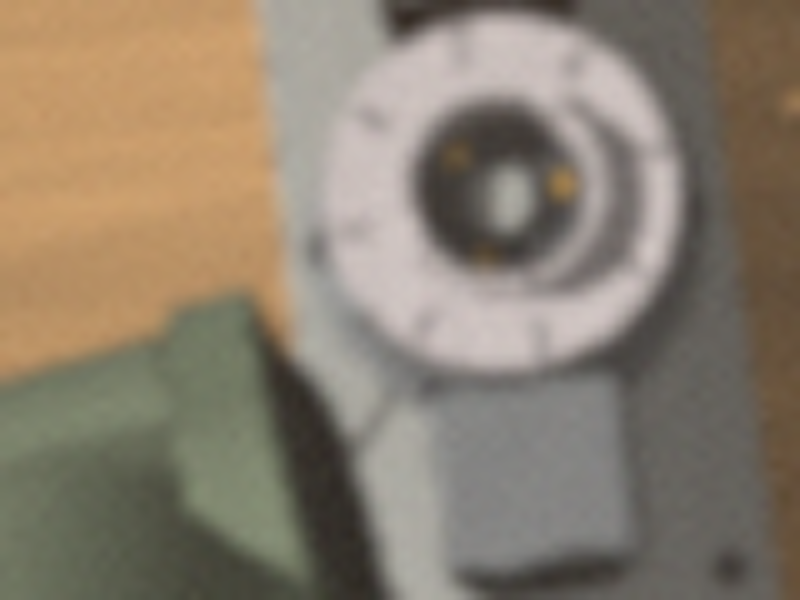

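The line is at (425,325) and the bar points at it from (355,445), so the angle is about 148°, as planned. I'll probe in.

>>> {"fn": "play_rows", "kwargs": {"motion": [[-0.4,-0.2,0,0,0,-0.014,-1],[-0.8,-0.2,0,0,0,-0.014,-1],[-1.2,-0.2,0,0,0,-0.014,-1],[-1.6,-0.2,0,0,0,-0.014,-1],[-1.8,-0.2,0,0,0,-0.014,-1]]}}

```text
clock: 12.35
position: [0.4252, 0.0833, 0.0886]
tool_rot: [-3.14, -0.003, 2.58]
force: [-14.4, 10.6, 0.1]
grip_width: 0.0157
finger_force: 89.0
```

```bash
python3 -c "
from h import *
rep();at(.1175,147.8,.089)"
```

```text
t 12.35 phi 147.06 yaw 147.84 r 141.2 z 88.6 Frad 17.9 Ftan(+resists) -1.3 Fz 0.1 Mz 0.22 q [-0.4   0.48  0.09  2.21 -0.09  0.47  0.77] w 15.7
t 12.35 q [-0.4   0.48  0.09  2.21 -0.09  0.47  0.77] F [-14.4  10.6   0.1]
ROW [-2.37 -0.18 -0.04] [-0.002 -0.003  0.001]
```

>>> {"fn": "play_rows", "kwargs": {"motion": [[0.5,0,0,0,0,0,-1],[0.5,-0.2,0,0,0,0,-1],[0.5,-0.2,0,0,0,0,-1],[0.5,-0.2,0,0,0,0,-1],[0.5,-0.2,0,0,0,0,-1]]}}

```text
clock: 12.85
position: [0.4212, 0.0838, 0.0891]
tool_rot: [3.141, 0.0, 2.58]
force: [-1.1, -0.1, -2.0]
grip_width: 0.0159
finger_force: 88.8
```

```bash
python3 -c "
from h import *
rep();at(.1175,147.8,.089)"
```

```text
t 12.85 phi 147.76 yaw 147.8 r 144.9 z 89.1 Frad 0.9 Ftan(+resists) 0.6 Fz -2.0 Mz 0.0 q [-0.4   0.47  0.09  2.22 -0.09  0.46  0.76] w 15.9
t 12.85 q [-0.4   0.47  0.09  2.22 -0.09  0.46  0.76] F [-1.1 -0.1 -2. ]
ROW [-2.74 -0.01  0.01] [0. 0. 0.]
```

>>> {"fn": "play_rows", "kwargs": {"motion": [[-0.2,0,0,0,0,0,-1],[-0.4,0,0,0,0,0,-1],[-0.6,0,0,0,0,0,-1],[-0.6,0,0,0,0,0,-1],[-0.6,0,0,0,0,0,-1]]}}

```text
clock: 13.35
position: [0.4261, 0.0806, 0.089]
tool_rot: [-3.142, -0.0, 2.58]
force: [-0.1, 0.7, -2.3]
grip_width: 0.0158
finger_force: 88.8
```

```bash
python3 -c "
from h import *
rep();at(.1175,147.8,.089)"
```

```text
t 13.35 phi 147.8 yaw 147.8 r 139.0 z 89.0 Frad 0.5 Ftan(+resists) -0.5 Fz -2.3 Mz -0.03 q [-0.39  0.47  0.09  2.21 -0.09  0.46  0.77] w 15.8
t 13.35 q [-0.39  0.47  0.09  2.21 -0.09  0.46  0.77] F [-0.1  0.7 -2.3]
ROW [-2.15  0.   -0.  ] [-0. -0.  0.]
```

>>> {"fn": "play_rows", "kwargs": {"motion": [[-0.3,0,0,0,0,0,-1],[-0.6,0,0,0,0,0,-1],[-0.9,0,0,0,0,0,-1],[-1.1,0,0,0,0,0,-1],[-1.1,0,0,0,0,0,-1]]}}

```text
clock: 13.85
position: [0.4356, 0.0746, 0.089]
tool_rot: [-3.142, 0.0, 2.579]
force: [0.0, -0.6, -1.6]
grip_width: 0.0159
finger_force: 88.8
```

```bash
python3 -c "
from h import *
rep();at(.1175,147.8,.089)"
```

```text
t 13.85 phi 147.81 yaw 147.79 r 127.7 z 89.0 Frad -0.4 Ftan(+resists) 0.5 Fz -1.6 Mz -0.0 q [-0.37  0.48  0.09  2.19 -0.09  0.47  0.79] w 15.9
t 13.85 q [-0.37  0.48  0.09  2.19 -0.09  0.47  0.79] F [ 0.  -0.6 -1.6]
ROW [-1.02  0.    0.  ] [-0.  0. -0.]
```

>>> {"fn": "play_rows", "kwargs": {"motion": [[-0.3,0,0,0,0,0,-1],[-0.6,0,0,0,0,0,-1],[-0.9,0,0,0,0,0,-1],[-0.9,0,0,0,0,0,-1],[-0.9,0.2,0,0,0,0.017,-1]]}}

```text
clock: 14.35
position: [0.444, 0.0715, 0.089]
tool_rot: [-3.141, -0.0, 2.562]
force: [-0.4, -1.1, -1.2]
grip_width: 0.0155
finger_force: 88.8
```

>>> {"fn": "play_rows", "kwargs": {"motion": [[-0.03,0.83,0,0,0,0.07,-1],[-0.11,1.65,0,0,0,0.14,-1],[-0.26,2.46,0,0,0,0.209,-1],[-0.46,3.27,0,0,0,0.279,-1],[-0.71,4.05,0,0,0,0.349,-1]]}}

```text
clock: 14.85
position: [0.4711, 0.1012, 0.0887]
tool_rot: [-3.139, -0.001, 2.209]
force: [-4.9, -5.6, -0.3]
grip_width: 0.0158
finger_force: 89.2
```

```bash
python3 -c "
from h import *
rep()"
```

```text
t 14.85 phi 127.48 yaw 126.57 r 119.4 z 88.7 Frad -1.6 Ftan(+resists) 7.3 Fz -0.3 Mz -0.52 q [-0.48  0.54  0.19  2.09 -0.19  0.53  0.49] w 15.8
```

>>> {"fn": "play_rows", "kwargs": {"motion": [[-0.03,0.83,0,0,0,0.07,-1],[-0.11,1.65,0,0,0,0.14,-1],[-0.26,2.46,0,0,0,0.209,-1],[-0.46,3.27,0,0,0,0.279,-1],[-0.71,4.05,0,0,0,0.349,-1]]}}

```text
clock: 15.35
position: [0.5075, 0.1203, 0.0886]
tool_rot: [-3.138, -0.0, 1.861]
force: [-7.9, -2.5, -1.4]
grip_width: 0.0152
finger_force: 89.2
```

>>> {"fn": "play_rows", "kwargs": {"motion": [[-0.01,0.33,0,0,0,0.028,-1],[-0.03,0.66,0,0,0,0.056,-1],[-0.06,0.99,0,0,0,0.084,-1],[-0.08,1.32,0,0,0,0.112,-1],[-0.12,1.65,0,0,0,0.14,-1]]}}

```text
clock: 15.85
position: [0.5234, 0.1242, 0.0885]
tool_rot: [-3.138, -0.0, 1.723]
force: [-7.7, 1.6, -0.8]
grip_width: 0.0153
finger_force: 89.3
```

```bash
python3 -c "
from h import *
rep()"
```

```text
t 15.85 phi 99.78 yaw 98.7 r 119.5 z 88.5 Frad 2.7 Ftan(+resists) 7.3 Fz -0.8 Mz -0.48 q [-0.58  0.62  0.33  1.95 -0.33  0.62  0.12] w 15.3
```

>>> {"fn": "play_rows", "kwargs": {"motion": [[-0.01,0.5,0,0,0,0.042,-1],[-0.04,1.0,0,0,0,0.084,-1],[-0.09,1.5,0,0,0,0.126,-1],[-0.17,1.99,0,0,0,0.168,-1],[-0.26,2.47,0,0,0,0.209,-1]]}}

```text
clock: 16.35
position: [0.5483, 0.126, 0.0885]
tool_rot: [-3.138, -0.0, 1.513]
force: [-6.8, 3.8, -0.6]
grip_width: 0.0155
finger_force: 89.2
```

>>> {"fn": "play_rows", "kwargs": {"motion": [[0,0.05,0,0,0,0.004,-1],[0,0.1,0,0,0,0.008,-1],[0,0.15,0,0,0,0.013,-1],[0,0.2,0,0,0,0.017,-1],[0,0.25,0,0,0,0.021,-1]]}}

```text
clock: 16.85
position: [0.5507, 0.1259, 0.0885]
tool_rot: [-3.138, -0.0, 1.494]
force: [-7.5, 4.1, -0.6]
grip_width: 0.0157
finger_force: 89.2
```

```bash
python3 -c "
from h import *
rep()"
```

```text
t 16.85 phi 86.64 yaw 85.6 r 119.6 z 88.5 Frad 3.5 Ftan(+resists) 7.7 Fz -0.6 Mz -0.49 q [-0.61  0.66  0.4   1.89 -0.39  0.67 -0.05] w 15.7
```

>>> {"fn": "play_rows", "kwargs": {"motion": [[0,0.06,0,0,0,0.005,-1],[0,0.12,0,0,0,0.01,-1],[0,0.18,0,0,0,0.015,-1],[0,0.24,0,0,0,0.02,-1],[0,0.3,0,0,0,0.025,-1]]}}

```text
clock: 17.35
position: [0.5537, 0.1257, 0.0885]
tool_rot: [-3.138, -0.0, 1.469]
force: [-6.7, 3.5, -0.8]
grip_width: 0.0156
finger_force: 89.2
```

>>> {"fn": "play_rows", "kwargs": {"motion": [[0,0.06,0,0,0,0.005,-1],[0,0.12,0,0,0,0.01,-1],[0,0.18,0,0,0,0.015,-1],[0,0.24,0,0,0,0.02,-1],[-0.005,0.3,0,0,0,0.025,-1]]}}

```text
clock: 17.85
position: [0.5567, 0.1254, 0.0885]
tool_rot: [-3.138, -0.0, 1.444]
force: [-7.1, 4.0, -0.1]
grip_width: 0.0156
finger_force: 89.2
```

>>> {"fn": "play_rows", "kwargs": {"motion": [[0,0.06,0,0,0,0.005,-1],[0,0.12,0,0,0,0.01,-1],[0,0.18,0,0,0,0.015,-1],[0,0.24,0,0,0,0.02,-1],[-0.005,0.3,0,0,0,0.025,-1]]}}

```text
clock: 18.35
position: [0.5597, 0.1251, 0.0885]
tool_rot: [-3.138, -0.0, 1.419]
force: [-6.2, 4.7, -0.6]
grip_width: 0.0153
finger_force: 89.3
```

>>> {"fn": "play_rows", "kwargs": {"motion": [[0,0.06,0,0,0,0.005,-1],[0,0.12,0,0,0,0.01,-1],[0,0.18,0,0,0,0.015,-1],[0,0.24,0,0,0,0.02,-1],[-0.005,0.3,0,0,0,0.025,-1]]}}

```text
clock: 18.85
position: [0.5627, 0.1247, 0.0885]
tool_rot: [-3.138, -0.0, 1.394]
force: [-6.7, 5.2, -1.1]
grip_width: 0.0158
finger_force: 89.3
```

>>> {"fn": "play_rows", "kwargs": {"motion": [[0,0.06,0,0,0,0.005,-1],[0,0.12,0,0,0,0.01,-1],[0,0.18,0,0,0,0.015,-1],[0,0.24,0,0,0,0.02,-1],[-0.005,0.3,0,0,0,0.025,-1]]}}

```text
clock: 19.35
position: [0.5656, 0.1241, 0.0885]
tool_rot: [-3.138, -0.0, 1.369]
force: [-6.7, 5.1, -0.1]
grip_width: 0.0156
finger_force: 89.3
```

>>> {"fn": "play_rows", "kwargs": {"motion": [[0,0.06,0,0,0,0.005,-1],[0,0.12,0,0,0,0.01,-1],[0,0.18,0,0,0,0.015,-1],[0,0.24,0,0,0,0.02,-1],[-0.005,0.3,0,0,0,0.025,-1]]}}

```text
clock: 19.85
position: [0.5686, 0.1236, 0.0885]
tool_rot: [-3.138, -0.0, 1.344]
force: [-6.7, 5.7, -0.6]
grip_width: 0.0159
finger_force: 89.3
```

>>> {"fn": "play_rows", "kwargs": {"motion": [[0,0.06,0,0,0,0.005,-1],[0,0.12,0,0,0,0.01,-1],[0,0.18,0,0,0,0.015,-1],[0,0.24,0,0,0,0.02,-1],[-0.005,0.3,0,0,0,0.025,-1]]}}

```text
clock: 20.35
position: [0.5715, 0.1229, 0.0885]
tool_rot: [-3.138, -0.0, 1.319]
force: [-6.5, 6.3, -0.8]
grip_width: 0.0155
finger_force: 89.2
```

>>> {"fn": "play_rows", "kwargs": {"motion": [[0,0.06,0,0,0,0.005,-1],[0,0.12,0,0,0,0.01,-1],[0,0.18,0,0,0,0.015,-1],[0,0.24,0,0,0,0.02,-1],[-0.005,0.3,0,0,0,0.025,-1]]}}

```text
clock: 20.85
position: [0.5745, 0.1222, 0.0885]
tool_rot: [-3.139, -0.0, 1.294]
force: [-6.2, 5.7, -1.0]
grip_width: 0.0156
finger_force: 89.2
```

>>> {"fn": "play_rows", "kwargs": {"motion": [[0,0.06,0,0,0,0.005,-1],[0,0.12,0,0,0,0.01,-1],[0,0.18,0,0,0,0.015,-1],[0,0.24,0,0,0,0.02,-1],[-0.005,0.3,0,0,0,0.025,-1]]}}

```text
clock: 21.35
position: [0.5774, 0.1214, 0.0885]
tool_rot: [-3.139, -0.0, 1.269]
force: [-6.0, 7.1, -0.8]
grip_width: 0.0156
finger_force: 89.2
```

>>> {"fn": "play_rows", "kwargs": {"motion": [[0,0.07,0,0,0,0.006,-1],[0,0.14,0,0,0,0.012,-1],[0,0.21,0,0,0,0.018,-1],[0,0.28,0,0,0,0.024,-1],[-0.005,0.35,0,0,0,0.0295,-1]]}}

```text
clock: 21.85
position: [0.5808, 0.1204, 0.0885]
tool_rot: [-3.139, -0.0, 1.24]
force: [-5.3, 5.6, -1.0]
grip_width: 0.0155
finger_force: 89.2
```

>>> {"fn": "play_rows", "kwargs": {"motion": [[0,0.07,0,0,0,0.006,-1],[0,0.14,0,0,0,0.012,-1],[0,0.21,0,0,0,0.018,-1],[0,0.28,0,0,0,0.024,-1],[-0.005,0.35,0,0,0,0.0295,-1]]}}

```text
clock: 22.35
position: [0.5841, 0.1193, 0.0885]
tool_rot: [-3.139, -0.0, 1.21]
force: [-5.4, 6.8, -1.2]
grip_width: 0.0153
finger_force: 89.1
```

>>> {"fn": "play_rows", "kwargs": {"motion": [[0,0.07,0,0,0,0.006,-1],[0,0.14,0,0,0,0.012,-1],[0,0.21,0,0,0,0.018,-1],[0,0.28,0,0,0,0.024,-1],[-0.005,0.35,0,0,0,0.0295,-1]]}}

```text
clock: 22.85
position: [0.5874, 0.1181, 0.0885]
tool_rot: [-3.139, -0.001, 1.181]
force: [-5.1, 6.5, -1.7]
grip_width: 0.0155
finger_force: 89.1
```

>>> {"fn": "play_rows", "kwargs": {"motion": [[0,0.07,0,0,0,0.006,-1],[0,0.14,0,0,0,0.012,-1],[0,0.21,0,0,0,0.018,-1],[0,0.28,0,0,0,0.024,-1],[-0.005,0.35,0,0,0,0.0295,-1]]}}

```text
clock: 23.35
position: [0.5907, 0.1168, 0.0885]
tool_rot: [-3.139, -0.001, 1.151]
force: [-4.2, 7.6, -1.2]
grip_width: 0.0157
finger_force: 89.1
```

>>> {"fn": "play_rows", "kwargs": {"motion": [[0,0.07,0,0,0,0.006,-1],[0,0.14,0,0,0,0.012,-1],[0,0.21,0,0,0,0.018,-1],[0,0.28,0,0,0,0.024,-1],[-0.005,0.35,0,0,0,0.0295,-1]]}}

```text
clock: 23.85
position: [0.5939, 0.1154, 0.0885]
tool_rot: [-3.139, -0.001, 1.122]
force: [-5.4, 6.8, -0.2]
grip_width: 0.0159
finger_force: 89.1
```

>>> {"fn": "play_rows", "kwargs": {"motion": [[0,0.07,0,0,0,0.006,-1],[0,0.14,0,0,0,0.012,-1],[0,0.21,0,0,0,0.018,-1],[0,0.28,0,0,0,0.024,-1],[-0.005,0.35,0,0,0,0.0295,-1]]}}

```text
clock: 24.35
position: [0.5971, 0.1138, 0.0886]
tool_rot: [-3.139, -0.001, 1.093]
force: [-5.1, 7.7, -1.5]
grip_width: 0.0158
finger_force: 89.1
```

>>> {"fn": "play_rows", "kwargs": {"motion": [[0,0.07,0,0,0,0.006,-1],[0,0.14,0,0,0,0.012,-1],[0,0.21,0,0,0,0.018,-1],[0,0.28,0,0,0,0.024,-1],[-0.005,0.35,0,0,0,0.0295,-1]]}}

```text
clock: 24.85
position: [0.6002, 0.1123, 0.0886]
tool_rot: [-3.139, -0.001, 1.063]
force: [-5.2, 8.1, -1.2]
grip_width: 0.0156
finger_force: 89.1
```

>>> {"fn": "play_rows", "kwargs": {"motion": [[0,0.07,0,0,0,0.006,-1],[0,0.14,0,0,0,0.012,-1],[0,0.21,0,0,0,0.018,-1],[0,0.28,0,0,0,0.024,-1],[-0.005,0.35,0,0,0,0.0295,-1]]}}

```text
clock: 25.35
position: [0.6028, 0.1109, 0.0884]
tool_rot: [-3.138, -0.0, 1.034]
force: [-6.4, 9.7, -0.2]
grip_width: 0.0154
finger_force: 89.2
```

>>> {"fn": "play_rows", "kwargs": {"motion": [[0,0.03,0,0,0,0.003,-1],[0,0.06,0,0,0,0.005,-1],[0,0.1,0,0,0,0.008,-1],[0,0.15,0,0,0,0.012,-1],[0,0.15,0,0,0,0.012,-1]]}}

```text
clock: 25.85
position: [0.6039, 0.1103, 0.0884]
tool_rot: [-3.137, -0.0, 1.022]
force: [-8.1, 9.9, -0.4]
grip_width: 0.0157
finger_force: 89.3
```

```bash
python3 -c "
from h import *
rep()"
```

```text
t 25.85 phi 59.89 yaw 58.54 r 120.0 z 88.4 Frad 4.2 Ftan(+resists) 12.1 Fz -0.4 Mz -0.79 q [-0.62  0.76  0.52  1.76 -0.52  0.77 -0.38] w 15.7
```

>>> {"fn": "play_rows", "kwargs": {"motion": [[0,0.05,0,0,0,0.004,-1],[0,0.1,0,0,0,0.008,-1],[0,0.15,0,0,0,0.012,-1],[0,0.2,0,0,0,0.016,-1],[0,0.2,0,0,0,0.016,-1]]}}

```text
clock: 26.35
position: [0.6053, 0.1095, 0.0883]
tool_rot: [-3.136, -0.0, 1.006]
force: [-9.1, 11.7, -0.4]
grip_width: 0.0156
finger_force: 89.5
```

```bash
python3 -c "
from h import *
rep()"
```

```text
t 26.35 phi 59.14 yaw 57.62 r 120.0 z 88.3 Frad 5.0 Ftan(+resists) 14.0 Fz -0.4 Mz -0.95 q [-0.62  0.76  0.53  1.75 -0.52  0.78 -0.39] w 15.6
```

>>> {"fn": "play_rows", "kwargs": {"motion": [[0,0.06,0,0,0,0.005,-1],[0,0.12,0,0,0,0.01,-1],[0,0.2,0,0,0,0.017,-1],[0,0.3,0,0,0,0.025,-1],[0,0.3,0,0,0,0.025,-1]]}}

```text
clock: 26.85
position: [0.6074, 0.1083, 0.0881]
tool_rot: [-3.135, -0.0, 0.981]
force: [-11.4, 13.6, -0.8]
grip_width: 0.0159
finger_force: 89.9
```

```bash
python3 -c "
from h import *
rep()"
```

```text
t 26.85 phi 57.95 yaw 56.18 r 120.1 z 88.1 Frad 5.0 Ftan(+resists) 17.0 Fz -0.8 Mz -1.13 q [-0.62  0.76  0.53  1.75 -0.53  0.78 -0.41] w 15.9
```

>>> {"fn": "play_rows", "kwargs": {"motion": [[0,0.06,0,0,0,0.005,-1],[0,0.12,0,0,0,0.01,-1],[0,0.2,0,0,0,0.017,-1],[0,0.3,0,0,0,0.025,-1],[0,0.3,0,0,0,0.025,-1]]}}

```text
clock: 27.35
position: [0.6095, 0.107, 0.088]
tool_rot: [-3.134, 0.0, 0.956]
force: [-14.3, 14.9, 1.2]
grip_width: 0.0155
finger_force: 90.3
```

```bash
python3 -c "
from h import *
rep()"
```

```text
t 27.35 phi 56.79 yaw 54.76 r 120.1 z 88.0 Frad 3.9 Ftan(+resists) 20.2 Fz 1.2 Mz -1.29 q [-0.61  0.77  0.54  1.74 -0.53  0.79 -0.43] w 15.5
```

>>> {"fn": "play_rows", "kwargs": {"motion": [[0,-0.2,0,0,0,-0.017,-1],[0,-0.4,0,0,0,-0.034,-1],[0,-0.6,0,0,0,-0.051,-1],[0,-0.8,0,0,0,-0.068,-1],[0,-1.0,0,0,0,-0.084,-1]]}}

```text
clock: 27.85
position: [0.6028, 0.111, 0.0885]
tool_rot: [-3.139, -0.0, 1.04]
force: [-3.9, 5.0, -1.6]
grip_width: 0.0159
finger_force: 89.1
```

```bash
python3 -c "
from h import *
rep()"
```

```text
t 27.85 phi 60.5 yaw 59.62 r 120.0 z 88.5 Frad 2.4 Ftan(+resists) 5.9 Fz -1.6 Mz -0.37 q [-0.62  0.75  0.52  1.76 -0.51  0.77 -0.37] w 15.9
```

>>> {"fn": "play_rows", "kwargs": {"motion": [[0,-0.15,0,0,0,-0.015,-1],[0,-0.3,0,0,0,-0.03,-1],[0.5,-0.3,0,0,0,-0.03,-1],[1,-0.3,0,0,0,-0.03,-1],[1.5,-0.3,0,0,0,-0.03,-1]]}}

```text
clock: 28.35
position: [0.6077, 0.1239, 0.0884]
tool_rot: [-3.139, 0.002, 1.069]
force: [-7.3, -0.8, -2.9]
grip_width: 0.0159
finger_force: 89.1
```

>>> {"fn": "play_rows", "kwargs": {"motion": [[0.8,0,0,0,0,0,-1],[1.6,0,0,0,0,0,-1],[2.4,0,0,0,0,0,-1],[3.5,0,0,0,0,0,-1],[4.5,0,0,0,0,0,-1]]}}

```text
clock: 28.85
position: [0.6313, 0.1641, 0.089]
tool_rot: [3.141, -0.0, 1.07]
force: [0.4, -0.4, -1.0]
grip_width: 0.0158
finger_force: 89.1
```

```bash
python3 -c "
from h import *
rep(); go(.5398,.3159,.06,np.radians(190))
p,d,i=load('w1'); print([onz(i,u,v,.003)[:2] for u,v in((171,30),(336,60),(285,281),(156,252))])
L=load('top0')"
```

```text
t 28.85 phi 60.95 yaw 61.3 r 180.3 z 89.0 Frad -0.1 Ftan(+resists) -0.5 Fz -1.0 Mz 0.03 q [-0.67  0.8   0.52  1.65 -0.51  0.83 -0.43] w 15.8
t 28.85 q [-0.67  0.8   0.52  1.65 -0.51  0.83 -0.43] F [ 0.4 -0.4 -1. ]
ROW [  8.92 -15.31   2.9 ] [ 0.     0.    -2.246]
[array([0.42283075, 0.23832302]), array([0.41725571, 0.38695145]), array([0.65489991, 0.39602095]), array([0.64658093, 0.24677753])]
```

```bash
python3 -c "
from h import *
go(.537,.317,.05,np.radians(25))"
```

```text
t 28.85 q [-0.67  0.8   0.52  1.65 -0.51  0.83 -0.43] F [ 0.4 -0.4 -1. ]
ROW [  8.88 -15.61   3.9 ] [ 0.    -0.     0.634]
```

>>> {"fn": "play_rows", "kwargs": {"motion": [[2,-3.5,0.3,0,0,0.12,-1],[4,-7,0.7,0,0,0.25,-1],[6,-10.5,1.5,0,0,0.38,-1],[8,-14,2.8,0,0,0.51,-1],[8.9,-15.6,3.9,0,0,0.634,-1]]}}

```text
clock: 29.35
position: [0.5343, 0.3207, 0.0492]
tool_rot: [-3.14, 0.0, 0.435]
force: [0.0, 0.9, -2.0]
grip_width: 0.0154
finger_force: 89.2
```

>>> {"fn": "play_rows", "kwargs": {"motion": [[0,0,0,0,0,0,-1],[0,0,0,0,0,0,-1],[0,0,0,0,0,0,-1],[0,0,0,0,0,0,-1],[0,0,0,0,0,0,-1]]}}

```text
clock: 29.85
position: [0.5373, 0.3155, 0.0504]
tool_rot: [-3.141, -0.001, 0.435]
force: [0.2, 0.4, -2.4]
grip_width: 0.0154
finger_force: 89.1
```

```bash
python3 -c "
from h import *
go(.537,.317,.0075,np.radians(25))"
```

```text
t 29.85 q [-1.04  0.87  0.66  1.75 -0.73  0.78 -1.15] F [ 0.2  0.4 -2.4]
ROW [ 0.03 -0.15  4.29] [-0.    -0.001 -0.001]
```

>>> {"fn": "play_rows", "kwargs": {"motion": [[0,0,1.5,0,0,0,-1],[0,0,2.8,0,0,0,-1],[0,0,3.7,0,0,0,-1],[0,0,4.1,0,0,0,-1],[0,0,4.3,0,0,0,-1]]}}

```text
clock: 30.35
position: [0.5363, 0.3158, 0.0066]
tool_rot: [3.142, 0.001, 0.436]
force: [-11.0, -3.3, 26.6]
grip_width: 0.0155
finger_force: 92.7
```

>>> {"fn": "play_rows", "kwargs": {"motion": [[0,0,0,0,0,0,-1],[0,0,0.05,0,0,0,-1],[0,0,0.05,0,0,0,-0.5],[0,0,0.05,0,0,0,-0.3],[0,0,0.05,0,0,0,-0.1]]}}

```text
clock: 30.85
position: [0.5368, 0.3162, 0.0067]
tool_rot: [-3.142, -0.0, 0.436]
force: [0.1, -1.3, 0.1]
grip_width: 0.0385
finger_force: 0.0
```

>>> {"fn": "play_rows", "kwargs": {"motion": [[0,0,0,0,0,0,0],[0,0,-1,0,0,0,0.1],[0,0,-4,0,0,0,0.1],[0,0,-8,0,0,0,0.1],[0,0,-12,0,0,0,0.1]]}}

```text
clock: 31.35
position: [0.5365, 0.3157, 0.1285]
tool_rot: [3.141, 0.0, 0.435]
force: [-0.2, 1.2, 0.6]
grip_width: 0.0471
finger_force: 0.0
```

```bash
python3 - <<'E'
from h import *
rep()
p,d,i=grab('wrist','w3'); q,d2,i2=grab('top','t3')
b=np.zeros((384,800,3),np.uint8); b[:,:512]=p[:,:,::-1]; c=q[116:236,130:295,::-1]; c=cv2.resize(c,(288,209)); b[:209,512:]=c
cv2.imwrite('pics/fin.png',b)
E
```

```text
t 31.35 phi 91.33 yaw 24.94 r 309.3 z 128.5 Frad 0.4 Ftan(+resists) 1.1 Fz 0.6 Mz 0.0 q [-1.09  0.78  0.75  1.72 -0.65  0.91 -1.21] w 47.1
```

View pics/fin.png

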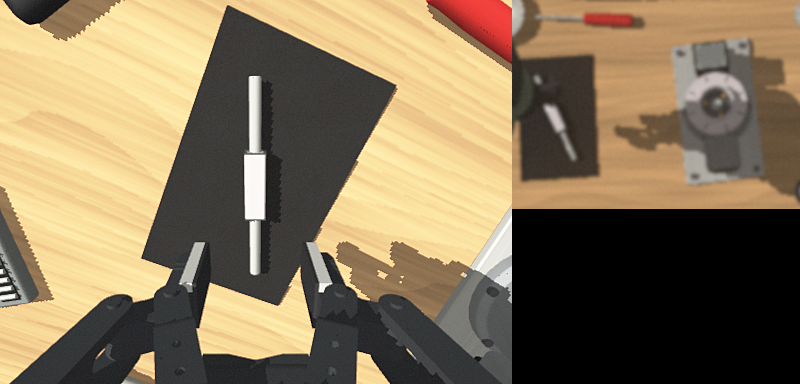

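The wrist view shows the bar lying wholly on the mat, from (255,76) to (255,274). The gripper is clear of it and nothing else has moved, so I'm handing in.

```bash
python3 -c "
from workcell import bot
print(bot.job_done())"
```

```text
the job is handed in; nothing more can be done
None
```

I handed the job in at about 31 s on the clock. The collar is screwed down until the burrs met and nipped up to about 1.1 N m (20 N at the bar), and the tommy bar lies back on the mat. No verdict was returned.

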